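Clip down the shellfish tub

ROBOT

A 6-joint arm with a two-finger parallel gripper is mounted at the origin on the work surface. World frame = base frame: x ahead of the robot, y to its left, z up, the work surface at z = 0. Lengths are in m, angles in rad, forces in N, time in s.
With the tool pointing down it reaches from about 0.25 to 0.725 m from the base axis. Payload 4 kg.
Tool frame: the origin (TCP) lies at the very end of the fingers, on their centre line; the grasp point (between the pads) lies bot.grasp_offset behind it (bot.grasp_offset is the distance from the TCP to the grasp point, in m); z points along the fingers, y is the direction in which the jaws open and shut (so a half turn about z gives the same grasp; the last joint's range is limited). The gripper opens to 85 mm and grips with 20 to 120 N. Pads are 22 mm wide; open, the fingers measure 114 mm over their backs; the gripper's body (76 mm by 85 mm) begins 54 mm behind the grasp point. The pads swing forward as they close: fully open they stand 13 mm farther back than shut.
Start: joints at [-1.21, 0.241, 0.005, 1.335, 0, 1.571], TCP at [0.177, -0.468, 0.231] pointing down, gripper open.
Joint ranges: [-2.72, 2.72], [-1.05, 1.87], [-1.09, 1.28], [-1.99, 2.15], [-1.42, 1.44], [-3.14, 3.14]. Speed limits (rad/s): [2.79, 2.79, 3.14, 3.14, 3.14, 3.14].

INTERFACE

Orientations are given as a unit quaternion [x, y, z, w].
In Python, from workcell import bot gives the robot as it stands. The module is installed in compiled form; this text tells all that it offers.
- The arm moves only by the shell command python3 -m jog 'ROWS' [OPENING]. ROWS is JSON, a list that holds one entry, the list of rows, each a list of 6 numbers: the shift along the tool's x, y, z in m, then the turn, a rotation vector about the tool's x, y, z in degrees. In form: [[[dx, dy, dz, wx, wy, wz], ...]]. A call has 1 to 12 rows; each row shifts and turns the pose as measured when the row begins, along the tool's axes as they then stand; what a row does not reach is not made up. A row lasts 1/8 s, in which the tool goes at most 62.5 mm and 10.7 degrees, less where a joint would pass 70% of its speed; a pose out of reach is approached as far as the arm can. A call is refused whole if a number of a shift passes 0.0625 or a number of a turn 10.7, either way. A call with a gripper value outside its range is refused whole. OPENING is the finger opening in m, from 0 to 0.0854, set as the call begins (- or left out, the last holds). The fingers move at their own pace and stop on an object; the grip force is fixed at half the most. Time passes only in rows, so rows that do not move let the fingers close. It gives the time, the measured TCP pose, the force and the opening at its end, in the units of the state.
- bot.get_obs(): the state, without advancing time (a new reading comes with each control period).
- bot.camera(name): name is "scene" or "top" or "wrist"; returns a dict with "pixels" (420x560x3 uint8, red, green, blue), "fx", "fy", "cx", "cy" (pixels), "k1" (the pictures are not rectified: a ray, as slopes to the right and down, at radius r is drawn at 1 + k1 r^2 times it, then the intrinsics apply), "rvec" (rotation vector, rad) and "tvec" (3), from world to camera coordinates, as OpenCV has them. Camera axes: x right, y down, z forward; pixel columns grow to the right and rows downward; lengths in m; the calibration is good to about 2 mm. A picture is of the moment at which its call begins. There is no depth.
- bot.job_done(): hands the job in, once; it reports no verdict.
The state is a dict: "clock": time; "joint_pos": joint angles; "joint_vel": joint speeds; "tau": joint torques, N m; "eef_pos": TCP position; "tool_rot": TCP orientation; "ft_force": force on the tool from outside, world axes, zero at the start; "ft_torque": the same for the moment, N m; "grip_width": finger opening in m.
Only numpy, scipy, OpenCV 4.12 (cv2) and the standard library are available. Lean on these libraries where they do the work, as an engineer would, in place of code of your own. Each camera call takes 0.05 s, during which the arm holds its last target. There are 200 camera calls.

TASK

Put the loose lid squarely on the tub of shellfish with its four clips still open, so that it sits fully down on the rim. Then snap the clips shut in opposite-corner order: any one, next the one at the diagonally opposite corner, then the other two. Leave the jar, carton and bowl where they stand.

Things in the scene. Friction and masses are not known exactly. Their poses are not given: they have to be found in the camera images.
- tub: Open grey rectangular food tub of shellfish; it does not move. Outside 176 (its x) x 136 (its y) x 80 mm high, walls 5 mm, opening 166 x 126 mm. Origin: centre of the underside, z up. The shells stay clear of the lid. A ledge 60 to 64 mm above the underside, 3 mm out, runs along each long side; the clips' barbs catch under it.
- lid: Loose white lid, about 0.35 kg, right way up. Origin: centre of its underside, z up. A plug 161 (x) x 121 (y) x 8 mm high fits into the tub's opening; above it a plate 184 x 144 mm, 8 mm thick, rests on the rim. Either way round fits. Fully on, its origin is 72 mm above the tub's. It carries four like grey hinged clips, two on each long side (+y, -y).
- lid_grip (a point): Top centre of the grip bar in the middle of the lid, 46 mm above the lid's origin. The bar is 70 mm long (lid's x), 18 mm wide (lid's y) and stands 30 mm above the plate; take it from above across its width. Beside each clip's hinge, on the plate's edge, a housing 46 (x) x 18 (y) mm stands 9 mm high.
- clip_a (a joint): Angle of the clip at the lid's +x, +y corner (rad): 1.75 = open, sticking out sideways a little above level; 0 = shut, hanging straight down the tub's side. Opposite clip: clip_c. Sprung: let go above about 0.4 it springs back open, below that it snaps shut and stays. Pressing its outer end down takes about 3 N.
- clip_b (a joint): Angle of the clip at the lid's +x, -y corner (rad): 1.75 = open, sticking out sideways a little above level; 0 = shut, hanging straight down the tub's side. Opposite clip: clip_d. Sprung: let go above about 0.4 it springs back open, below that it snaps shut and stays. Pressing its outer end down takes about 3 N.
- clip_c (a joint): Angle of the clip at the lid's -x, -y corner (rad): 1.75 = open, sticking out sideways a little above level; 0 = shut, hanging straight down the tub's side. Opposite clip: clip_a. Sprung: let go above about 0.4 it springs back open, below that it snaps shut and stays. Pressing its outer end down takes about 3 N.
- clip_d (a joint): Angle of the clip at the lid's -x, +y corner (rad): 1.75 = open, sticking out sideways a little above level; 0 = shut, hanging straight down the tub's side. Opposite clip: clip_b. Sprung: let go above about 0.4 it springs back open, below that it snaps shut and stays. Pressing its outer end down takes about 3 N.
- hinge_a (a point): On the lid: middle of clip_a's hinge line, at (+60, +74, 20) mm in the lid's frame; it turns about the lid's x. The flap is 40 mm wide (lid's x), 38 long, 4 thick; shut, its outer face is 4 mm outside this point. A blunt tool brought straight down with its near face 5 to 8 mm outside the hinge, to 30 mm below it, wedges the flap past the snap point.
- hinge_b (a point): On the lid: middle of clip_b's hinge line, at (+60, -74, 20) mm in the lid's frame; it turns about the lid's x. The flap is 40 mm wide (lid's x), 38 long, 4 thick; shut, its outer face is 4 mm outside this point. A blunt tool brought straight down with its near face 5 to 8 mm outside the hinge, to 30 mm below it, wedges the flap past the snap point.
- hinge_c (a point): On the lid: middle of clip_c's hinge line, at (-60, -74, 20) mm in the lid's frame; it turns about the lid's x. The flap is 40 mm wide (lid's x), 38 long, 4 thick; shut, its outer face is 4 mm outside this point. A blunt tool brought straight down with its near face 5 to 8 mm outside the hinge, to 30 mm below it, wedges the flap past the snap point.
- hinge_d (a point): On the lid: middle of clip_d's hinge line, at (-60, +74, 20) mm in the lid's frame; it turns about the lid's x. The flap is 40 mm wide (lid's x), 38 long, 4 thick; shut, its outer face is 4 mm outside this point. A blunt tool brought straight down with its near face 5 to 8 mm outside the hinge, to 30 mm below it, wedges the flap past the snap point.
- jar: Bystander: closed jar, 64 mm diameter, 85 mm high. Origin: centre of its underside.
- carton: Bystander: cardboard carton 100 x 80 x 60 mm high. Origin: centre of its underside.
- bowl: Bystander: white bowl, 110 mm across, 45 mm high. Origin: centre of its underside.
There are look-alikes about, which are no part of the job. What is meant by the tub is not pink or purple, and is the larger of those in its own colour.

How it is judged:
By the outcome, as a careful person would: the job done as asked, in the order asked, and still so for the second after the job is handed in, with the robot touching nothing.
It also fails if it takes over 59 s, if anything falls off the work surface, if the arm or the gripper's body presses on something with over 40 N, if the wrist force passes 120 N, or if a joint passes its speed limit or range.

## Working session

There is one attempt and no reset: what is moved stays moved. The work goes in short steps, Python scripts to look and compute and a shell command to move; the robot and the scene stay as the last step left them, time stands still between calls to the robot, and variables do not carry over. Pictures are saved under pics/ and viewed, on a budget of 10 in all, crops included, one or two more only if the job needs it, and the job is handed in when it is done.

```bash
mkdir -p pics
cat > h.py <<'E'
from workcell import bot
import numpy as np, cv2
from scipy.spatial.transform import Rotation as R
def cam(n):
    c=bot.camera(n); c['img']=cv2.cvtColor(np.asarray(c['pixels']),cv2.COLOR_RGB2BGR); return c
def K(c): return np.array([[c['fx'],0,c['cx']],[0,c['fy'],c['cy']],[0,0,1.]]),np.array([c['k1'],0,0,0,0.])
def ray(c,uv):
    k,d=K(c); p=cv2.undistortPoints(np.array(uv,float).reshape(-1,1,2),k,d).reshape(-1,2)
    M=cv2.Rodrigues(np.array(c['rvec'],float))[0]; o=-M.T@np.array(c['tvec'],float).ravel()
    return o,np.c_[p,np.ones(len(p))]@M
def onplane(c,uv,z):
    o,d=ray(c,uv); return o+d*((z-o[2])/d[:,2])[:,None]
def tri(c1,u1,c2,u2):
    o1,d1=ray(c1,u1);o2,d2=ray(c2,u2);out=[]
    for a,b in zip(d1,d2):
        s=np.linalg.lstsq(np.c_[a,-b],o2-o1,rcond=None)[0]
        p,q=o1+a*s[0],o2+b*s[1]; out.append(np.r_[(p+q)/2,np.linalg.norm(p-q)])
    return np.array(out)
def proj(c,P):
    k,d=K(c); return cv2.projectPoints(np.array(P,float).reshape(-1,3),np.array(c['rvec'],float),np.array(c['tvec'],float),k,d)[0].reshape(-1,2)
E
python3 - <<'E'
from h import *
np.set_printoptions(precision=4,suppress=True)
for n in ("top","scene"):
    c=cam(n); cv2.imwrite(f'pics/{n}0.png',c['img']); o,_=ray(c,[[280,210]]); print(n,o,c['fx'],c['k1'])
print(bot.get_obs(),bot.grasp_offset)
E
```

```text
top [ 0.3627 -0.0173  1.6275] 542.2814930384139 -0.06592669311932435
scene [ 1.2413 -0.0649  1.1872] 462.1587520422516 -0.13779070324928816
{'clock': 0.1, 'joint_pos': array([-1.21  ,  0.2413,  0.0038,  1.3352,  0.    ,  1.5708]), 'joint_vel': array([ 0.0006, -0.0015,  0.0035, -0.0008,  0.0003, -0.0005]), 'tau': array([  0.    , -37.3138,  25.301 ,   0.0108,  -0.0001,  -0.    ]), 'eef_pos': array([ 0.1763, -0.4673,  0.2305]), 'tool_rot': array([ 0.9838,  0.1794, -0.0002, -0.0009]), 'ft_force': array([-0.3341, -0.4488, -0.3999]), 'ft_torque': array([-0.03  ,  0.0203, -0.0145]), 'grip_width': 0.08509552464267083} 0.0187
```

View pics/top0.png

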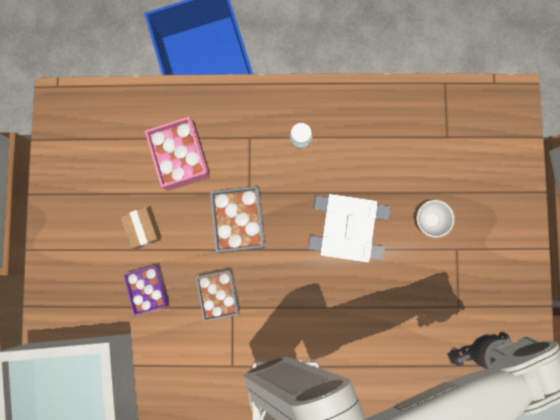

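View pics/scene0.png

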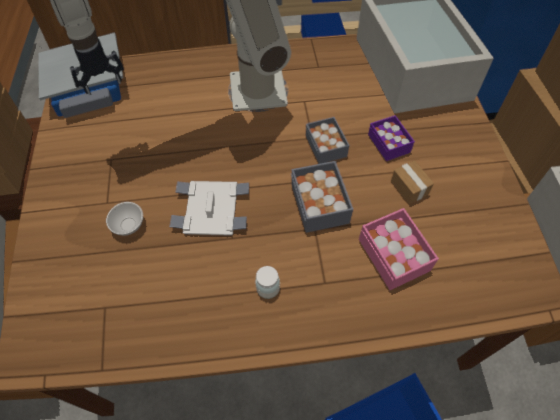

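The top view shows the larger grey tub at about (238,219) and the lid at (349,229), with its bar at (350,228). The jar is at (301,134), the carton at (140,228) and the bowl at (435,218). Next I'll measure the tub and lid by masks in both views.

Run:
```python
from h import *
np.set_printoptions(precision=4,suppress=True)
C={};Q={}
spec={'top':dict(tub=(200,175,75,90),lid=(300,185,100,90)),'scene':dict(tub=(285,155,75,85),lid=(165,170,95,75))}
for n in spec:
    c=cam(n);C[n]=c;hsv=cv2.cvtColor(c['img'],cv2.COLOR_BGR2HSV)
    for ob,(x,y,w,h) in spec[n].items():
        roi=hsv[y:y+h,x:x+w].astype(int)
        if ob=='lid': m=(roi[...,1]<40)&(roi[...,2]>150)
        else:
            m=((roi[...,1]<75)|(roi[...,0]>90)&(roi[...,0]<150))&(roi[...,2]<150)
        m=m.astype(np.uint8)*255
        if ob=='tub': m=cv2.morphologyEx(m,cv2.MORPH_CLOSE,np.ones((3,3)))
        k=max(cv2.findContours(m,cv2.RETR_EXTERNAL,cv2.CHAIN_APPROX_NONE)[0],key=cv2.contourArea)
        q=cv2.boxPoints(cv2.minAreaRect(cv2.convexHull(k)))+[x,y]
        Q[n,ob]=q
        print(n,ob,cv2.contourArea(k),q.tolist())
        P=onplane(c,q,.08 if ob=='tub' else .016); print(P.mean(0),np.linalg.norm(P-np.roll(P,-1,0),axis=1),
          [np.degrees(np.arctan2(*(P[(i+1)%4]-P[i])[1::-1])) for i in range(4)])
big=[]
for n in spec:
    for ob,(x,y,w,h) in spec[n].items():
        im=cv2.resize(C[n]['img'][y:y+h,x:x+w],(400,300),interpolation=cv2.INTER_CUBIC)
        cv2.polylines(im,[(((Q[n,ob]-[x-.5,y-.5])*[400/w,300/h]).astype(int))],True,(0,255,0),1); big.append(im)
cv2.imwrite('pics/meas.png',np.vstack([np.hstack(big[:2]),np.hstack(big[2:])]))
```

```text
top tub 2912.5 [[209.50819969177246, 189.59016609191895], [259.27869033813477, 185.06557655334473], [265.0245895385742, 248.27049255371094], [215.25410079956055, 252.79508209228516]]
[0.5105 0.1369 0.08  ] [0.1447 0.1832 0.1429 0.1835] [np.float64(-84.98976679007127), np.float64(-174.65818691697217), np.float64(95.13930270079612), np.float64(5.912833978245739)]
top lid 3535.0 [[308.08000564575195, 253.43999481201172], [316.9000053405762, 191.70000219345093], [390.8199920654297, 202.26000213623047], [382.0, 263.99999237060547]]
[ 0.489  -0.1915  0.016 ] [0.1867 0.2234 0.1864 0.2207] [np.float64(-8.481792233474293), np.float64(-98.37187329808732), np.float64(170.71481503332438), np.float64(81.73498355411034)]
scene tub 3303.5 [[288.6583876609802, 158.0394172668457], [345.5926971435547, 151.47007369995117], [354.25547790527344, 226.54745483398438], [297.3211669921875, 233.11679077148438]]
[0.5165 0.1395 0.08  ] [0.1764 0.2636 0.1587 0.2591] [np.float64(91.08517245190173), np.float64(-6.266409869726466), np.float64(-89.93497424775666), np.float64(177.54653999607936)]
scene lid 2344.0 [[182.53103828430176, 231.972412109375], [185.64483070373535, 179.03793048858643], [236.11724853515625, 182.00689697265625], [233.00345611572266, 234.94137573242188]]
[ 0.4876 -0.1921  0.016 ] [0.1888 0.1596 0.1859 0.1484] [np.float64(176.31382933453014), np.float64(78.42143890502525), np.float64(-7.017070045246983), np.float64(-100.92115074553311)]
```

View pics/meas.png

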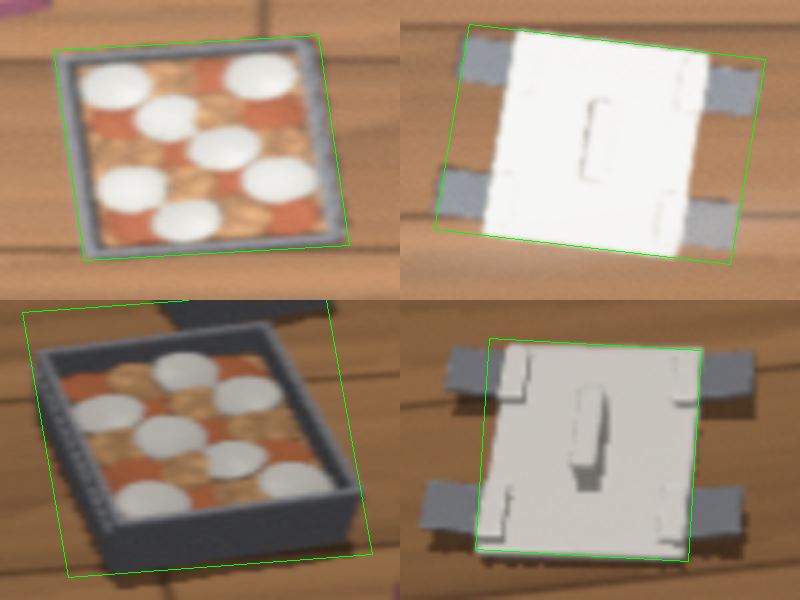

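The overlay shows the full corners of the tub rim and lid plate, and I can read those directly. The automatic boxes took in the tub's walls and the clips, so I'll triangulate the corners instead.

Run:
```python
from h import *
np.set_printoptions(precision=4,suppress=True)
t=cam('top');s=cam('scene')
def m(p,roi): 
    x,y,w,h=roi; return (np.array(p,float)+.0)*[w/400,h/300]+[x-.5,y-.5]
sets={'tub':([(57,54),(318,37),(347,241),(85,259)],[(358,188),(110,225),(38,52),(268,23)],(200,175,75,90),(285,155,75,85)),
'lid':([(112,29),(310,54),(281,257),(83,232)],[(290,260),(75,250),(105,45),(303,50)],(300,185,100,90),(165,170,95,75)),
'bar':([(198,139)],[(189,128)],(300,185,100,90),(165,170,95,75))}
for k,(a,b,ra,rb) in sets.items():
    p=tri(t,m(a,ra),s,m(b,rb)); print(k);print(p,p.mean(0))
    if len(p)>1:
        e=p-np.roll(p,-1,0);print('edges',np.linalg.norm(e[:,:3],axis=1),np.degrees(np.arctan2(e[:,1],e[:,0])))
        z=.08 if k=='tub' else .016
        for c,u in ((t,m(a,ra)),(s,m(b,rb))):
            P=onplane(c,u,z);e=P-np.roll(P,-1,0);print('plane',P.mean(0),np.linalg.norm(e,axis=1),np.degrees(np.arctan2(e[:,1],e[:,0])))
    else: print(onplane(t,m(a,ra),.046),onplane(s,m(b,rb),.046))
o=bot.get_obs();print(R.from_quat(o['tool_rot']).as_matrix())
c=cam('wrist');M=cv2.Rodrigues(np.array(c['rvec'],float))[0];oo=-M.T@np.array(c['tvec']).ravel();Rt=R.from_quat(o['tool_rot']).as_matrix()
print('wrist cam in tool',Rt.T@(oo-o['eef_pos']),'\n',Rt.T@M.T,c['fx'])
```

```text
tub
[[0.5907 0.2134 0.0881 0.0027]
 [0.6059 0.0758 0.0852 0.0038]
 [0.4302 0.0613 0.0794 0.0063]
 [0.4146 0.1986 0.0773 0.0007]] [0.5103 0.1373 0.0825 0.0034]
edges [0.1384 0.1764 0.1382 0.1771] [  96.2826    4.7392  -83.537  -175.2072]
plane [0.5108 0.1367 0.08  ] [0.1425 0.1774 0.1413 0.1784] [  95.7752    5.2285  -83.7861 -174.4068]
plane [0.5091 0.1386 0.08  ] [0.1367 0.1728 0.134  0.17  ] [  97.1927    4.6585  -83.9631 -174.4562]
lid
[[ 0.593  -0.127   0.0149  0.0005]
 [ 0.5692 -0.274   0.0202  0.0009]
 [ 0.3882 -0.2496  0.0184  0.0005]
 [ 0.4107 -0.104   0.0164  0.0002]] [ 0.4903 -0.1887  0.0175  0.0005]
edges [0.149  0.1827 0.1473 0.1837] [ 80.8053  -7.6687 -98.8028 172.8069]
plane [ 0.4904 -0.1891  0.016 ] [0.1497 0.1832 0.148  0.1836] [ 81.1359  -7.8098 -98.7521 172.7282]
plane [ 0.4893 -0.1887  0.016 ] [0.15   0.182  0.1476 0.1845] [ 79.7061  -7.7595 -99.3522 172.9617]
bar
[[ 0.491  -0.1873  0.0458  0.0006]] [ 0.491  -0.1873  0.0458  0.0006]
[[ 0.491 -0.187  0.046]] [[ 0.4912 -0.1876  0.046 ]]
[[ 0.9356  0.353  -0.0003]
 [ 0.353  -0.9356  0.0007]
 [-0.     -0.0007 -1.    ]]
wrist cam in tool [ 0.0735  0.0002 -0.1425] 
 [[ 0.0001 -0.9576 -0.2883]
 [ 1.      0.0002 -0.0003]
 [ 0.0004 -0.2883  0.9576]] 351.0326746995912
```

The two views agree:
- **Lid:** centre (0.490, -0.189), plate at z≈0.017, bar top at 0.046, yaw about -8°.
- **Tub:** centre (0.510, 0.137), rim at z≈0.082, yaw about +5.5°.

I'll move above the lid for a closer wrist look.

```bash
python3 -m jog '[[[0,0,0,0,0,9.6],[0,0,0,0,0,9.6],[0,0,0,0,0,9.6],[0.0387,-0.0457,0,0,0,0],[0.0387,-0.0457,0,0,0,0],[0.0387,-0.0457,0,0,0,0],[0.0387,-0.0457,0,0,0,0],[0.0387,-0.0457,0,0,0,0],[0.0387,-0.0457,0,0,0,0],[0.0387,-0.0457,0,0,0,0],[0,0,0,0,0,0]]]' 0.0854
cat > look.py <<'E'
from h import *
import sys
np.set_printoptions(precision=4,suppress=True)
c=cam('wrist');cv2.imwrite(f'pics/{sys.argv[1]}.png',c['img']);o=bot.get_obs()
np.save(f'{sys.argv[1]}.npy',{k:v for k,v in c.items()},allow_pickle=True)
Rt=R.from_quat(o['tool_rot']);x=Rt.as_matrix()[:,0]
print(o['clock'],o['eef_pos'],'yaw',np.degrees(np.arctan2(x[1],x[0])),'tilt',Rt.as_matrix()[:,2],o['joint_pos'],o['ft_force'],o['grip_width'])
E
python3 look.py w1
```

```text
clock: 1.72
eef_pos: [0.5053, -0.1893, 0.2308]
tool_rot: [0.997, -0.082, 0.002, 0.001]
ft_force: [-0.8, -0.3, 0.6]
grip_width: 0.0857
1.775 [ 0.5038 -0.1906  0.2309] yaw -9.558376532834671 tilt [ 0.0019 -0.0029 -1.    ] [-0.3606  0.3154  0.1051  1.3576 -0.0021  2.9478] [ 0.4821 -0.2444 -0.7229] 0.0853841853762453
```

View pics/w1.png

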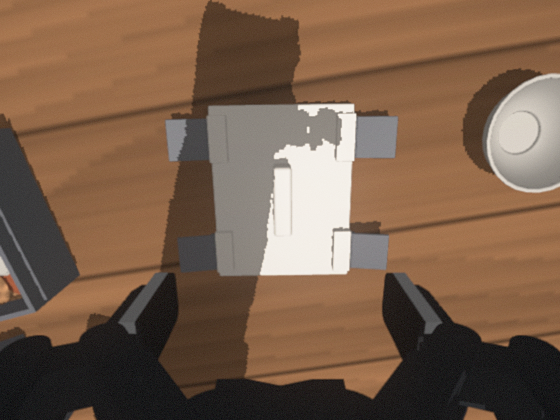

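The wrist view shows the lid's plate corners at about (209,106), (353,104), (349,274) and (219,275), and the bar top at about (283,201). Joint 6 is near its limit on this side, so I'll take the grasp half a turn round. That also gives a second view of the lid.

```bash
python3 -m jog '[[[0,0,0,0,0,-10.6],[0,0,0,0,0,-10.6],[0,0,0,0,0,-10.6],[0,0,0,0,0,-10.6],[0,0,0,0,0,-10.6],[0,0,0,0,0,-10.6],[0,0,0,0,0,-10.6],[0,0,0,0,0,-10.6],[0,0,0,0,0,-10.6],[0,0,0,0,0,-10.6],[0,0,0,0,0,-10.6],[0,0,0,0,0,-10.6]]]'
python3 -m jog '[[[0,0,0,0,0,-10.6],[0,0,0,0,0,-10.6],[0,0,0,0,0,-10.6],[0,0,0,0,0,-10.6],[0,0,0,0,0,-10.6],[0,0,0,0,0,0]]]'
python3 look.py w2
```

```text
clock: 3.28
eef_pos: [0.4869, -0.2066, 0.2318]
tool_rot: [0.505, 0.863, -0.004, -0.001]
ft_force: [-0.4, -0.3, -0.3]
grip_width: 0.0855
clock: 4.03
eef_pos: [0.4779, -0.215, 0.2326]
tool_rot: [0.063, 0.998, -0.004, -0.005]
ft_force: [-0.2, -0.6, 0.2]
grip_width: 0.0854
4.075 [ 0.4779 -0.215   0.2327] yaw 172.740541710412 tilt [-0.0102 -0.0075 -0.9999] [-0.4163  0.2929  0.0786  1.3627 -0.011  -0.2896] [-0.2528 -0.2109  0.7629] 0.08563499157383751
```

View pics/w2.png

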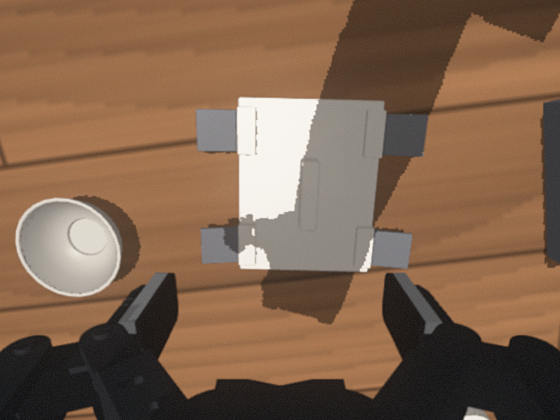

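The second wrist view shows plate corners at about (238,97), (384,102), (372,272) and (240,268), with the bar centre near (310,194).

```bash
cat > ana.py <<'E'
from h import *
np.set_printoptions(precision=4,suppress=True)
a=np.load('w1.npy',allow_pickle=True).item();b=np.load('w2.npy',allow_pickle=True).item()
ua=np.array([(209,106),(353,104),(349,274),(219,275)],float)
ub=np.array([(372,272),(240,268),(238,97),(384,102)],float)
def ref(c,u):
    g=cv2.cvtColor(c['img'],cv2.COLOR_BGR2GRAY)
    return cv2.cornerSubPix(g,u.astype(np.float32).reshape(-1,1,2),(4,4),(-1,-1),(3,30,.01)).reshape(-1,2).astype(float)
ra,rb=ref(a,ua),ref(b,ub);print(np.abs(ra-ua).max(1),np.abs(rb-ub).max(1))
for A,B in ((ua,ub),(ra,rb)):
    p=tri(a,A,b,B);print(p)
    for c,u in ((a,A),(b,B)):
        P=onplane(c,u,.016);e=P-np.roll(P,-1,0);print(P.mean(0),np.linalg.norm(e,axis=1),np.degrees(np.arctan2(e[:,1],e[:,0])))
print(tri(a,[(283,202)],b,[(310,194.5)]),onplane(a,[(283,202)],.046),onplane(b,[(310,194.5)],.046))
E
python3 ana.py
```

```text
[1.1667 0.5233 3.382  1.4895] [0.     0.5149 0.3993 1.1202]
[[ 0.5903 -0.1311  0.0194  0.0067]
 [ 0.5695 -0.2733  0.0155  0.0004]
 [ 0.3887 -0.2479  0.0169  0.0024]
 [ 0.4111 -0.1052  0.016   0.0005]]
[ 0.4898 -0.1903  0.016 ] [0.1407 0.1828 0.1461 0.182 ] [ 81.3423  -7.4584 -98.9912 170.8514]
[ 0.4903 -0.1882  0.016 ] [0.1483 0.1826 0.1431 0.1825] [ 81.0769  -8.3895 -99.0237 173.2546]
[[ 0.5911 -0.1303  0.0179  0.0058]
 [ 0.5699 -0.2733  0.0156  0.0005]
 [ 0.3888 -0.2461  0.015   0.0009]
 [ 0.41   -0.106   0.016   0.0009]]
[ 0.4902 -0.1896  0.016 ] [0.1422 0.1827 0.1406 0.1832] [ 81.3218  -8.779  -98.5098 171.7121]
[ 0.4902 -0.188   0.016 ] [0.1477 0.1828 0.1425 0.1835] [ 81.2053  -8.3316 -98.5501 173.2988]
[[ 0.4891 -0.1893  0.0393  0.0022]] [[ 0.4909 -0.1906  0.046 ]] [[ 0.4874 -0.1885  0.046 ]]
```

The lid is consistent at centre (0.490, -0.189), yaw -8.3°. Next, a helper that works out the tool-frame deltas to a goal.

```bash
cat > goal.py <<'E'
from h import *
import sys
np.set_printoptions(precision=4,suppress=True)
x,y,z,yaw=map(float,sys.argv[1:5]);o=bot.get_obs();Rt=R.from_quat(o['tool_rot'])
G=R.from_euler('z',yaw,degrees=True)*R.from_euler('x',180,degrees=True)
print('clk',o['clock'],'at',o['eef_pos'],'F',o['ft_force'],'w',round(o['grip_width'],4),'j6',o['joint_pos'][5].round(3))
d=np.array([x,y,z])-o['eef_pos']
print('shift now-frame',Rt.inv().apply(d),'goal-frame',G.inv().apply(d),'turn',np.degrees((Rt.inv()*G).as_rotvec()))
E
python3 goal.py 0.490 -0.189 0.09 171.7
```

```text
clk 4.075 at [ 0.4779 -0.215   0.2327] F [-0.2528 -0.2109  0.7629] w 0.0856 j6 -0.29
shift now-frame [-0.01    0.0285  0.1423] goal-frame [-0.0082  0.0274  0.1427] turn [-0.5037 -0.5199  1.0428]
```

```bash
python3 -m jog '[[[0,0,0,-0.5,-0.5,1.0],[-0.004,0.0135,0.04,0,0,0],[-0.004,0.0135,0.04,0,0,0],[0,0,0.04,0,0,0],[0,0,0.022,0,0,0],[0,0,0,0,0,0]]]' 0.06; python3 goal.py 0.490 -0.189 0.021 171.7
```

```text
clock: 4.82
eef_pos: [0.4899, -0.1913, 0.0885]
tool_rot: [0.081, 0.997, -0.0, 0.003]
ft_force: [-0.2, 0.4, -0.2]
grip_width: 0.0598
clk 4.825 at [ 0.4899 -0.1913  0.0885] F [-0.1609  0.3727 -0.2295] w 0.0598 j6 -0.21
shift now-frame [0.0006 0.0022 0.0675] goal-frame [0.0003 0.0023 0.0675] turn [ 0.0035  0.2918 -1.0172]
```

```bash
python3 -m jog '[[[0,0.002,0.025,0,0.3,-1.0],[0,0,0.025,0,0,0],[0,0,0.0145,0,0,0],[0,0,0,0,0,0]]]'; python3 goal.py 0.490 -0.189 0.021 171.7
```

```text
clock: 5.32
eef_pos: [0.4941, -0.1916, 0.0275]
tool_rot: [0.075, 0.997, -0.001, 0.004]
ft_force: [-0.2, -0.4, 0.3]
grip_width: 0.0597
clk 5.325 at [ 0.4941 -0.1916  0.0275] F [-0.2223 -0.3884  0.2981] w 0.0597 j6 -0.22
shift now-frame [0.0045 0.0019 0.0065] goal-frame [0.0044 0.002  0.0065] turn [-0.0902  0.4929 -0.3027]
```

```bash
python3 -m jog '[[[0.0045,0.002,0.0065,0,0.5,-0.3],[0,0,0,0,0,0]]]'; python3 goal.py 0.490 -0.189 0.021 171.7;  python3 -m jog '[[[0,0,0,0,0,0],[0,0,0,0,0,0],[0,0,0,0,0,0],[0,0,0,0,0,0],[0,0,0,0,0,0]]]' 0; python3 goal.py 0.490 -0.189 0.16 171.7
```

```text
clock: 5.58
eef_pos: [0.491, -0.1894, 0.0225]
tool_rot: [0.073, 0.997, -0.001, 0.001]
ft_force: [-0.1, -0.0, 0.2]
grip_width: 0.0606
clk 5.575 at [ 0.491  -0.1894  0.0225] F [-0.096  -0.0452  0.2248] w 0.0606 j6 -0.222
shift now-frame [0.0011 0.0002 0.0015] goal-frame [0.0011 0.0002 0.0015] turn [-0.1269  0.1384 -0.0154]
clock: 6.2
eef_pos: [0.492, -0.1899, 0.0239]
tool_rot: [0.073, 0.997, -0.002, 0.002]
ft_force: [-0.1, -0.3, -0.2]
grip_width: 0.0162
clk 6.2 at [ 0.492  -0.1899  0.0239] F [-0.1181 -0.2905 -0.1558] w 0.0162 j6 -0.222
shift now-frame [ 0.0015  0.0002 -0.1361] goal-frame [ 0.0021  0.0005 -0.1361] turn [-0.1667  0.2859 -0.0266]
```

The bar is gripped. The tub fit has only 2.5 mm clearance and the tub is measured only from afar, so I'll let go and take a close wrist view of the tub before carrying the lid.

```bash
python3 -m jog '[[[0,0,0,0,0,0],[0,0,0,0,0,0],[0,0,0,0,0,0],[0,0,-0.05,0,0,0],[0,0,-0.06,0,0,0],[0,0,-0.06,0,0,0],[0.004,0.056,-0.03,0,0,0],[0.004,0.056,-0.03,0,0,0],[0.004,0.0605,0,0,0,0],[0.004,0.0605,0,0,0,0],[0.004,0.0605,0,0,0,0],[0.004,0.056,0,0,0,0]]]' 0.06; python3 -m jog '[[[0,0,0,0,0,0]]]' ;python3 look.py w3
```

```text
clock: 7.7
eef_pos: [0.5209, 0.1637, 0.2606]
tool_rot: [0.078, 0.997, 0.0, 0.005]
ft_force: [0.2, -0.9, 0.4]
grip_width: 0.0602
clock: 7.82
eef_pos: [0.5206, 0.1675, 0.2601]
tool_rot: [0.075, 0.997, 0.0, 0.005]
ft_force: [0.4, -0.1, 0.0]
grip_width: 0.0599
7.875 [0.5205 0.1657 0.2602] yaw 171.2924365788853 tilt [ 0.0095 -0.0008 -1.    ] [ 0.3103  0.3169  0.1829  1.4279 -0.0037  0.4623] [ 0.3541 -0.523   0.6985] 0.06017703876777866
```

View pics/w3.png

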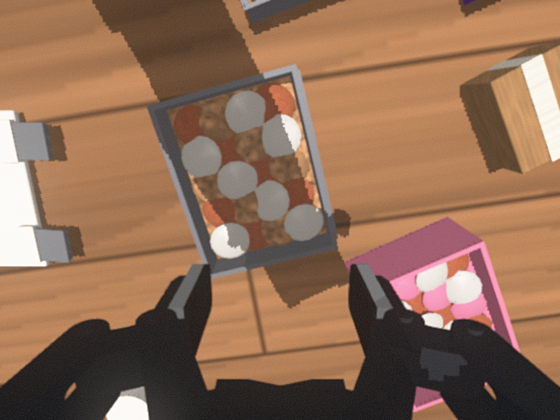

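The tub's rim corners show at about (150,106), (297,67), (334,245) and (208,274), the last partly behind a finger. I'll take a second wrist view from a shifted position and enlarge both to read the corners.

```bash
python3 -m jog '[[[0.02,-0.05,0,0,0,0],[0.02,-0.03,0,0,0,0],[0,0,0,0,0,0]]]'; python3 look.py w4
python3 - <<'E'
from h import *
a=np.load('w3.npy',allow_pickle=True).item();b=np.load('w4.npy',allow_pickle=True).item()
P=onplane(a,[(150,106),(297,67),(334,245),(208,274)],.08);u=proj(b,P);print(u)
x,y=u.min(0).astype(int)-20;x,y=max(x,0),max(y,0);print('w4 roi',x,y)
f=lambda c,x,y:cv2.resize(c['img'][y:y+240,x:x+200],None,fx=2,fy=2,interpolation=cv2.INTER_CUBIC)[:480]
A,B=f(a,142,55),f(b,x,y);h=min(len(A),len(B));cv2.imwrite('pics/tubz.png',np.hstack([A[:h],B[:h]]))
E
```

```text
clock: 8.25
eef_pos: [0.467, 0.0879, 0.2587]
tool_rot: [0.077, 0.997, -0.001, 0.004]
ft_force: [0.1, -0.1, -0.2]
grip_width: 0.0601
8.3 [0.468  0.0886 0.2588] yaw 171.17950661016624 tilt [ 0.0088 -0.0027 -1.    ] [ 0.1899  0.1764 -0.0048  1.3814 -0.0043  0.3439] [0.1945 0.8285 0.9667] 0.06020051240183807
[[249.88597346 153.26011767]
 [394.77829847 116.73783363]
 [418.02641773 282.4678909 ]
 [294.0317115  310.22958976]]
w4 roi 229 96
```

View pics/tubz.png

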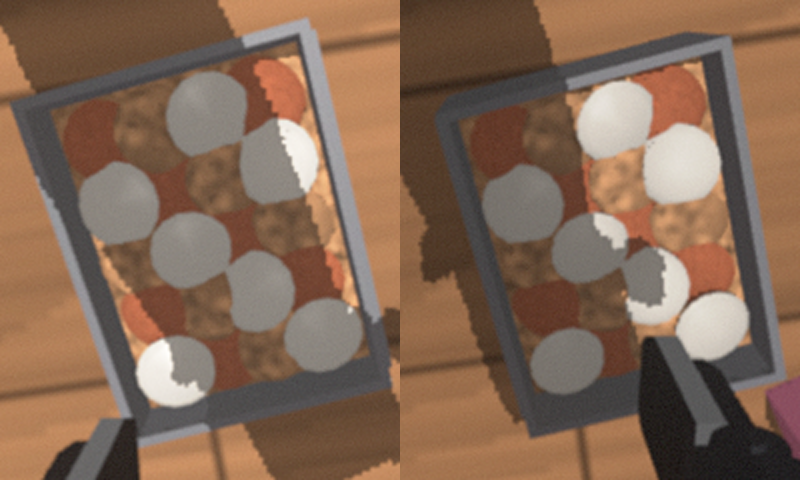

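```bash
cat > tub.py <<'E'
from h import *
np.set_printoptions(precision=4,suppress=True)
a=np.load('w3.npy',allow_pickle=True).item();b=np.load('w4.npy',allow_pickle=True).item()
ua=np.array([(14,103),(310,20),(388,383),(136,440)])/2+[141.75,54.75]
ub=np.array([(50,119),(329,39),(383,374),(131,436)])/2+[228.75,95.75]
print(tri(a,ua,b,ub))
best=[]
for c,u in ((a,ua),(b,ub)):
    P=onplane(c,u,.08);e=P-np.roll(P,-1,0);print(P,P.mean(0),np.linalg.norm(e,axis=1),np.degrees(np.arctan2(e[:,1],e[:,0])))
# overlay of nominal rim at mean pose in both views
from math import *
def rect(x,y,yaw,lx,ly,z):
    k=np.array([(-lx,-ly),(-lx,ly),(lx,ly),(lx,-ly)])/2;c,s=cos(radians(yaw)),sin(radians(yaw))
    return np.c_[k@np.array([[c,s],[-s,c]])+[x,y],np.full(4,z)]
import sys
x,y,yaw=map(float,sys.argv[1:4]);t=cam('top')
out=[]
for c,(x0,y0),sc in ((a,(142,55),2),(b,(229,96),2),(t,(200,175),5)):
    w=400//sc;im=cv2.resize(c['img'][y0:y0+480//sc,x0:x0+w],(400,480//sc*sc),interpolation=cv2.INTER_CUBIC)
    if len(im)<480: im=cv2.copyMakeBorder(im,0,480-len(im),0,0,0)
    for L in ((.176,.136),(.166,.126)):
        q=(proj(c,rect(x,y,yaw,*L,.08))-[x0-.5,y0-.5])*sc
        cv2.polylines(im,[np.round(q*8).astype(int)],True,(0,255,0),1,cv2.LINE_AA,3)
    out.append(im)
cv2.imwrite('pics/tubo.png',cv2.resize(np.hstack(out),(800,320),interpolation=cv2.INTER_AREA) if 0 else np.hstack(out[:2]))
cv2.imwrite('pics/tubt.png',out[2])
E
python3 tub.py 0.5103 0.1373 5.3
```

```text
[[0.4324 0.07   0.0956 0.0005]
 [0.418  0.1978 0.0771 0.001 ]
 [0.5884 0.2138 0.0807 0.0011]
 [0.6027 0.0824 0.08   0.0032]]
[[0.4319 0.0643 0.08  ]
 [0.4179 0.1979 0.08  ]
 [0.5892 0.2136 0.08  ]
 [0.6012 0.0835 0.08  ]] [0.51   0.1398 0.08  ] [0.1343 0.1721 0.1306 0.1705] [ -84.0284 -174.7798   95.2751    6.4556]
[[0.4341 0.0686 0.08  ]
 [0.4182 0.1966 0.08  ]
 [0.5883 0.2142 0.08  ]
 [0.6044 0.0815 0.08  ]] [0.5113 0.1402 0.08  ] [0.129  0.171  0.1337 0.1707] [ -82.9044 -174.085    96.9083    4.3314]
```

```bash
python3 tub.py 0.5105 0.139 5.4 >/dev/null
```

```text
(no output)
```

View pics/tubo.png

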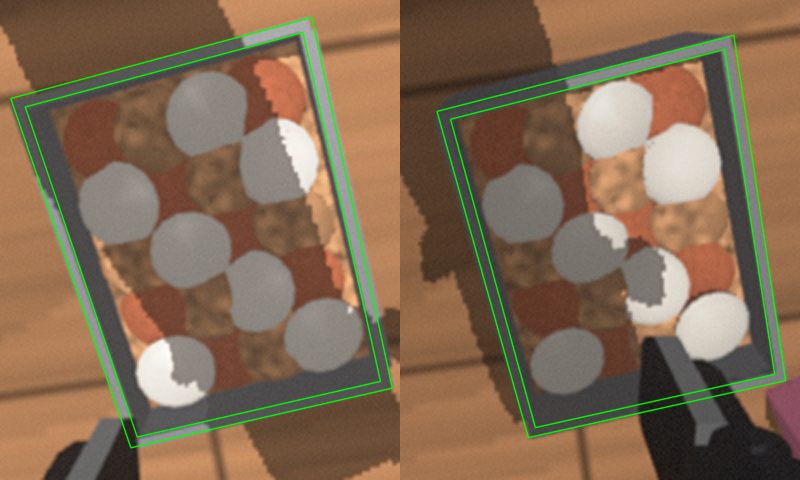

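The nominal rim at (0.510, 0.139), yaw 5.4° matches both wrist views to within about 1–2 mm, and the top and scene views agree. Now back to the lid.

```bash
python3 goal.py 0.490 -0.1893 0.12 171.7
```

```text
clk 8.4 at [0.4691 0.09   0.2587] F [0.6125 0.2868 0.2269] w 0.0599 j6 0.344
shift now-frame [-0.0616 -0.2729  0.1395] goal-frame [-0.061  -0.2734  0.1387] turn [-0.0425  0.5488 -0.4094]
```

```bash
python3 -m jog '[[[-0.011,-0.053,0,0,0.5,-0.4],[-0.011,-0.053,0,0,0,0],[-0.011,-0.053,0,0,0,0],[-0.01,-0.048,0.025,0,0,0],[-0.009,-0.042,0.04,0,0,0],[-0.009,-0.018,0.04,0,0,0],[0,0,0.034,0,0,0],[0,0,0,0,0,0]]]' 0.06;  python3 goal.py 0.490 -0.1893 0.022 171.7
```

```text
clock: 9.4
eef_pos: [0.5025, -0.191, 0.1159]
tool_rot: [0.069, 0.998, -0.0, 0.005]
ft_force: [0.1, -0.1, 0.0]
grip_width: 0.0598
clk 9.4 at [ 0.5025 -0.191   0.1159] F [ 0.1301 -0.0742  0.0438] w 0.0598 j6 -0.226
shift now-frame [ 0.0135 -0.      0.0938] goal-frame [ 0.0126 -0.0001  0.0939] turn [0.012  0.533  0.3586]
```

```bash
python3 -m jog '[[[0.012,0,0.03,0,0.5,0.4],[0.001,0,0.03,0,0,0],[0.001,0,0.022,0,0,0],[0,0,0,0,0,0]]]';  python3 goal.py 0.490 -0.1893 0.022 171.7
```

```text
clock: 9.9
eef_pos: [0.4964, -0.1899, 0.0381]
tool_rot: [0.071, 0.997, -0.001, 0.006]
ft_force: [0.1, 1.2, 0.7]
grip_width: 0.0602
clk 9.9 at [ 0.4964 -0.1899  0.0381] F [0.0884 1.1835 0.7404] w 0.0602 j6 -0.223
shift now-frame [ 0.0066 -0.0003  0.0161] goal-frame [ 0.0064 -0.0004  0.0161] turn [-0.1228  0.6745  0.1482]
```

```bash
python3 -m jog '[[[0.0065,0,0.011,0,0.7,0],[0.0015,0,0.005,0,0,0],[0,0,0,0,0,0]]]';  python3 goal.py 0.490 -0.1893 0.022 171.7
```

```text
clock: 10.28
eef_pos: [0.4917, -0.1894, 0.025]
tool_rot: [0.07, 0.998, -0.002, 0.003]
ft_force: [0.2, -0.0, -0.3]
grip_width: 0.0598
clk 10.275 at [ 0.4917 -0.1894  0.025 ] F [ 0.2262 -0.0032 -0.2685] w 0.0598 j6 -0.225
shift now-frame [ 0.0017 -0.0002  0.003 ] goal-frame [ 0.0017 -0.0002  0.003 ] turn [-0.2115  0.3169  0.2185]
```

```bash
python3 -m jog '[[[0.002,0,0.0035,0,0.4,0],[0,0,0,0,0,0]]]'; python3 -m jog '[[[0,0,0,0,0,0],[0,0,0,0,0,0],[0,0,0,0,0,0],[0,0,0,0,0,0],[0,0,0,0,0,0]]]' 0;  python3 goal.py 0.490 -0.1893 0.022 171.7; python3 -m jog '[[[0,0,-0.02,0,0,0],[0,0,-0.04,0,0,0],[0,0,-0.06,0,0,0],[0,0,-0.05,0,0,0],[0,0,0,0,0,0]]]'; python3 goal.py 0.510 0.139 0.18 185.4
```

```text
clock: 10.52
eef_pos: [0.4902, -0.1893, 0.022]
tool_rot: [0.071, 0.998, -0.002, -0.0]
ft_force: [-0.6, -1.2, 0.3]
grip_width: 0.0598
clock: 11.15
eef_pos: [0.4906, -0.1897, 0.0225]
tool_rot: [0.071, 0.998, -0.002, 0.0]
ft_force: [0.2, -0.4, 0.6]
grip_width: 0.0173
clk 11.15 at [ 0.4906 -0.1897  0.0225] F [ 0.2382 -0.3685  0.5797] w 0.0173 j6 -0.225
shift now-frame [0.0006 0.0003 0.0005] goal-frame [0.0006 0.0003 0.0005] turn [-0.2459  0.0269  0.2019]
clock: 11.78
eef_pos: [0.4864, -0.187, 0.1908]
tool_rot: [0.071, 0.997, 0.0, -0.007]
ft_force: [1.0, -0.8, -3.8]
grip_width: 0.0171
clk 11.775 at [ 0.4864 -0.187   0.1908] F [ 1.0298 -0.7564 -3.7723] w 0.0171 j6 -0.224
shift now-frame [0.0223 0.3261 0.0109] goal-frame [-0.0542  0.3224  0.0108] turn [  0.0682  -0.8326 -13.4855]
```

Lid lifted (about 3.8 N of weight). Carrying it to above the tub.

```bash
python3 -m jog '[[[0.004,0.03,0,0,-0.4,0],[0.004,0.05,0,0,-0.4,0],[0.004,0.055,0,0,0,0],[0.004,0.055,0,0,0,0],[0.004,0.05,0,0,0,0],[0.002,0.04,0,0,0,-3.5],[0.001,0.025,0,0,0,-5],[0,0.01,0,0,0,-5],[0,0,0,0,0,0],[0,0,0,0,0,0]]]'; python3 goal.py 0.510 0.139 0.14 185.4
```

```text
clock: 13.02
eef_pos: [0.4909, 0.1362, 0.165]
tool_rot: [-0.049, 0.999, -0.002, -0.022]
ft_force: [0.5, -0.1, -4.7]
grip_width: 0.0173
clk 13.025 at [0.4909 0.1362 0.165 ] F [ 0.5379 -0.1273 -4.7305] w 0.0173 j6 0.169
shift now-frame [-0.0204  0.001   0.0241] goal-frame [-0.0193  0.001   0.025 ] turn [-0.0729 -2.5106  0.2121]
```

```bash
python3 -m jog '[[[-0.019,0.001,0,0,-2.5,0],[-0.001,0,0,0,0,0],[0,0,0,0,0,0]]]'; python3 goal.py 0.510 0.139 0.14 185.4
```

```text
clock: 13.4
eef_pos: [0.509, 0.1364, 0.1621]
tool_rot: [-0.046, 0.999, -0.001, -0.003]
ft_force: [0.2, -0.8, -3.7]
grip_width: 0.0172
clk 13.4 at [0.509  0.1364 0.1621] F [ 0.1522 -0.7961 -3.7316] w 0.0172 j6 0.17
shift now-frame [-0.0014  0.0025  0.0221] goal-frame [-0.0012  0.0025  0.0221] turn [-0.1471 -0.3026 -0.1041]
```

```bash
python3 -m jog '[[[-0.0012,0.0025,0.02,0,-0.3,0],[0,0,0.02,0,0,0],[0,0,0.005,0,0,0],[0,0,0,0,0,0]]]'; python3 goal.py 0.510 0.139 0.112 185.4
```

```text
clock: 13.9
eef_pos: [0.509, 0.1374, 0.1169]
tool_rot: [-0.045, 0.999, -0.001, -0.001]
ft_force: [-0.5, 0.6, -4.2]
grip_width: 0.0168
clk 13.9 at [0.509  0.1374 0.1169] F [-0.5163  0.5656 -4.1738] w 0.0168 j6 0.176
shift now-frame [-0.0011  0.0015  0.0049] goal-frame [-0.0011  0.0015  0.0049] turn [-0.1504 -0.0944 -0.2984]
```

```bash
python3 -m jog '[[[-0.0012,0.0022,0.006,0,-0.2,-0.3],[0,0,0,0,0,0]]]'; python3 goal.py 0.510 0.139 0.112 185.4
python3 - <<'E'
from h import *
t=cam('top');s=cam('scene')
f=lambda c,x,y,w,h:cv2.resize(c['img'][y:y+h,x:x+w],(400,400*h//w),interpolation=cv2.INTER_CUBIC)
cv2.imwrite('pics/place.png',np.hstack([f(t,185,170,110,100),f(s,265,135,110,100)]))
E
```

```text
clock: 14.15
eef_pos: [0.5108, 0.14, 0.1118]
tool_rot: [-0.047, 0.999, -0.001, 0.002]
ft_force: [-0.1, -0.3, -3.3]
grip_width: 0.0166
clk 14.15 at [0.5108 0.14   0.1118] F [-0.0574 -0.2571 -3.2913] w 0.0166 j6 0.175
shift now-frame [ 0.0009 -0.0009 -0.0002] goal-frame [ 0.0009 -0.0009 -0.0002] turn [-0.1249  0.2305  0.0026]
```

View pics/place.png

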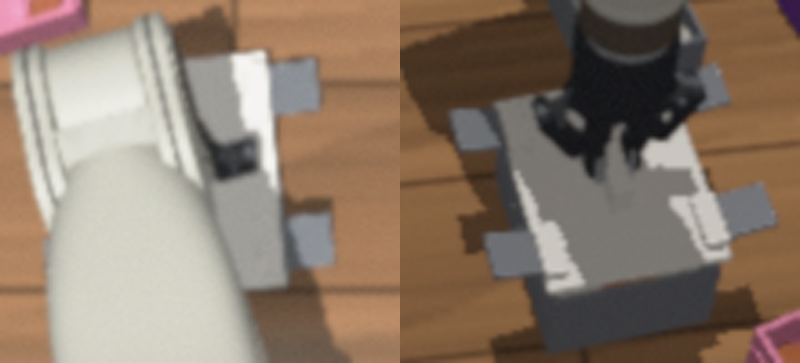

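The lid hovers over the tub, square to it in both views. I'll lower it in small steps and watch the force.

```bash
python3 -m jog '[[[0.0009,-0.0009,0.004,0,0.2,0],[0,0,0.004,0,0,0],[0,0,0,0,0,0]]]'; python3 goal.py 0.510 0.139 0.0945 185.4
```

```text
clock: 14.62
eef_pos: [0.5107, 0.139, 0.1042]
tool_rot: [-0.047, 0.999, -0.001, 0.001]
ft_force: [-0.6, -0.3, -4.1]
grip_width: 0.0168
clk 14.625 at [0.5107 0.139  0.1042] F [-0.5926 -0.3142 -4.1249] w 0.0168 j6 0.173
shift now-frame [0.0007 0.0001 0.0097] goal-frame [0.0007 0.     0.0097] turn [-0.1157  0.1196  0.0021]
```

```bash
python3 -m jog '[[[0,0,0.003,0,0,0],[0,0,0.003,0,0,0],[0,0,0,0,0,0]]]'; python3 goal.py 0.510 0.139 0.0945 185.4
```

```text
clock: 15.0
eef_pos: [0.5106, 0.1389, 0.0976]
tool_rot: [-0.047, 0.999, -0.001, 0.001]
ft_force: [0.1, 0.6, -3.2]
grip_width: 0.0171
clk 15.0 at [0.5106 0.1389 0.0976] F [ 0.0797  0.5759 -3.1975] w 0.0171 j6 0.173
shift now-frame [0.0006 0.0001 0.0031] goal-frame [0.0006 0.0001 0.0031] turn [-0.1198  0.106  -0.0038]
```

```bash
python3 -m jog '[[[0,0,0.002,0,0,0],[0,0,0.002,0,0,0],[0,0,0,0,0,0]]]'; python3 goal.py 0.510 0.139 0.0945 185.4
```

```text
clock: 15.38
eef_pos: [0.5108, 0.139, 0.0947]
tool_rot: [-0.047, 0.999, -0.001, 0.001]
ft_force: [-0.9, -1.3, -3.5]
grip_width: 0.0167
clk 15.375 at [0.5108 0.139  0.0947] F [-0.8789 -1.3344 -3.536 ] w 0.0167 j6 0.173
shift now-frame [0.0008 0.     0.0002] goal-frame [0.0008 0.     0.0002] turn [-0.1093  0.1611 -0.0005]
```

```bash
python3 -m jog '[[[0,0,0.002,0,0,0],[0,0,0.002,0,0,0],[0,0,0,0,0,0]]]'; python3 goal.py 0.510 0.139 0.0945 185.4
```

```text
clock: 15.75
eef_pos: [0.5111, 0.1391, 0.095]
tool_rot: [-0.047, 0.999, -0.001, 0.003]
ft_force: [-0.4, -0.4, -3.5]
grip_width: 0.017
clk 15.75 at [0.5111 0.1391 0.095 ] F [-0.3931 -0.3737 -3.4979] w 0.017 j6 0.173
shift now-frame [0.0011 0.     0.0004] goal-frame [0.0011 0.     0.0005] turn [-0.0874  0.3268 -0.0009]
```

```bash
python3 -m jog '[[[0.001,0,0.004,0,0.3,0]]]'; python3 -m jog '[[[0,0,0.003,0,0,0]]]'; python3 goal.py 0.510 0.139 0.0945 185.4
```

```text
clock: 15.88
eef_pos: [0.5113, 0.1392, 0.0944]
tool_rot: [-0.047, 0.999, -0.0, 0.002]
ft_force: [-10.4, -3.0, 33.7]
grip_width: 0.0172
clock: 16.0
eef_pos: [0.5113, 0.1392, 0.0945]
tool_rot: [-0.047, 0.999, -0.0, 0.003]
ft_force: [-9.3, -2.0, 18.5]
grip_width: 0.0168
clk 16.0 at [0.5113 0.1392 0.0945] F [-9.2872 -2.0032 18.4704] w 0.0168 j6 0.173
shift now-frame [ 0.0014 -0.     -0.    ] goal-frame [ 0.0014 -0.     -0.    ] turn [-0.0524  0.3369 -0.0022]
```

The lid stops firmly at TCP z 0.0945, exactly the fully seated height. I'll release, rise and look.

```bash
python3 -m jog '[[[0,0,-0.001,0,0,0],[0,0,0,0,0,0],[0,0,0,0,0,0],[0,0,-0.02,0,0,0],[0,0,-0.05,0,0,0],[0,0,-0.05,0,0,0],[0,0,-0.05,0,0,0],[0,0,-0.03,0,0,0],[0,0,0,0,0,0]]]' 0.06; python3 look.py w5
```

```text
clock: 17.12
eef_pos: [0.5117, 0.1397, 0.2989]
tool_rot: [-0.047, 0.999, -0.0, 0.003]
ft_force: [0.3, -0.5, -0.5]
grip_width: 0.0599
17.175 [0.5111 0.1395 0.2973] yaw -174.6031924162648 tilt [ 0.0036 -0.0009 -1.    ] [ 0.2675  0.2818  0.2299  1.5157 -0.0018  0.1733] [0.3812 0.5706 0.3109] 0.060330602917463054
```

View pics/w5.png

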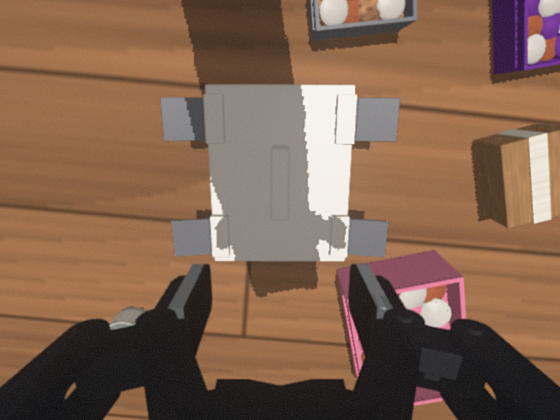

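The lid is on the tub with its plate corners at about (209,86), (354,85), (348,262) and (214,262), square, and all four clips are open. I'll measure its final pose and the clip press points. At 60 mm opening the fingertips show about 10 mm thick, and 14.5 mm by the text, so I'll put the TCP 20 mm outside the hinge.

```bash
cat > press.py <<'E'
from h import *
np.set_printoptions(precision=4,suppress=True)
c=np.load('w5.npy',allow_pickle=True).item()
u=np.array([(209,86),(354,85),(348,262),(214,262)],float)
P=onplane(c,u,.088);e=P-np.roll(P,-1,0);print(P.mean(0),np.linalg.norm(e,axis=1),np.degrees(np.arctan2(e[:,1],e[:,0])),onplane(c,[(280,183)],.118))
x,y,yaw=.5108,.139,np.radians(5.4)
for n,s in dict(a=(1,1),c=(-1,-1),b=(1,-1),d=(-1,1)).items():
    q=np.array(s)*[.060,.094];print(n,x+np.cos(yaw)*q[0]-np.sin(yaw)*q[1],y+np.sin(yaw)*q[0]+np.cos(yaw)*q[1])
E
python3 press.py; python3 goal.py .5617 .2382 .16 185.4
```

```text
[0.5117 0.1409 0.088 ] [0.1378 0.1839 0.1477 0.1831] [ -84.2226 -173.1512   95.4064    3.7769] [[0.5082 0.1393 0.118 ]]
a 0.5616875364242444 0.2382293234718004
c 0.45991246357575555 0.03977067652819963
b 0.5793798993281252 0.05106367412642135
d 0.4422201006718749 0.22693632587357868
clk 17.175 at [0.5111 0.1395 0.2973] F [0.3812 0.5706 0.3109] w 0.0603 j6 0.173
shift now-frame [-0.0592  0.0937  0.1374] goal-frame [-0.0597  0.0935  0.1373] turn [-0.0697  0.1981 -0.0033]
```

```bash
python3 -m jog '[[[-0.02,0.031,0,0,0.2,0],[-0.02,0.031,0.02,0,0,0],[-0.02,0.031,0.04,0,0,0],[0,0,0.04,0,0,0],[0,0,0.035,0,0,0],[0,0,0,0,0,0]]]' 0; python3 goal.py .5617 .2382 .12 185.4
```

```text
clock: 17.92
eef_pos: [0.558, 0.238, 0.1449]
tool_rot: [-0.047, 0.999, -0.004, -0.009]
ft_force: [-0.5, 0.3, 0.1]
grip_width: 0.0006
clk 17.925 at [0.558  0.238  0.1449] F [-0.5197  0.3365  0.1013] w 0.0006 j6 0.311
shift now-frame [-0.0042  0.      0.0248] goal-frame [-0.0037 -0.0001  0.0249] turn [-0.4101 -1.0232 -0.0531]
```

```bash
python3 -m jog '[[[-0.004,0,0.015,-0.4,-1.0,0],[0,0,0.015,0,0,0],[0,0,0,0,0,0]]]'; python3 goal.py .5617 .2382 .06 185.4
```

```text
clock: 18.3
eef_pos: [0.562, 0.2381, 0.1148]
tool_rot: [-0.046, 0.999, -0.0, -0.0]
ft_force: [0.2, 0.6, 0.3]
grip_width: 0.0001
clk 18.3 at [0.562  0.2381 0.1148] F [0.1803 0.6458 0.3226] w 0.0001 j6 0.308
shift now-frame [0.0003 0.0001 0.0548] goal-frame [0.0003 0.0001 0.0548] turn [-0.0003 -0.0098 -0.0749]
```

```bash
python3 -m jog '[[[0,0,0.01,0,0,0],[0,0,0.01,0,0,0],[0,0,0.01,0,0,0]]]'; python3 goal.py .5617 .2382 .06 185.4; python3 -m jog '[[[0,0,0.01,0,0,0],[0,0,0.008,0,0,0],[0,0,0,0,0,0]]]'; python3 goal.py .5617 .2382 .06 185.4
```

```text
clock: 18.68
eef_pos: [0.5639, 0.2399, 0.0878]
tool_rot: [-0.047, 0.999, 0.002, 0.003]
ft_force: [-0.9, -1.1, 5.6]
grip_width: -0.0
clk 18.675 at [0.5639 0.2399 0.0878] F [-0.928  -1.1376  5.5538] w -0.0 j6 0.308
shift now-frame [ 0.0025 -0.0016  0.0278] goal-frame [ 0.0023 -0.0014  0.0278] turn [ 0.2209  0.3226 -0.054 ]
clock: 19.05
eef_pos: [0.5647, 0.2407, 0.0696]
tool_rot: [-0.047, 0.999, 0.003, 0.004]
ft_force: [0.2, -0.7, 0.3]
grip_width: -0.0
clk 19.05 at [0.5647 0.2407 0.0696] F [ 0.2439 -0.658   0.2824] w -0.0 j6 0.308
shift now-frame [ 0.0033 -0.0023  0.0096] goal-frame [ 0.0033 -0.0022  0.0096] turn [ 0.2816  0.4612 -0.0235]
```

```bash
python3 -m jog '[[[0.002,-0.0025,0.008,0.3,0.4,0],[0,0,0.004,0,0,0],[0,0,0,0,0,0]]]'; python3 goal.py .5617 .2382 .06 185.4;  python3 -m jog '[[[0,0.002,-0.02,0,0,0],[0,0,-0.04,0,0,0],[0,0,-0.05,0,0,0],[0,0,0,0,0,0]]]';python3 goal.py .4599 .0398 .16 185.4
python3 - <<'E'
from h import *
t=cam('top');s=cam('scene')
f=lambda c,x,y,w,h:cv2.resize(c['img'][y:y+h,x:x+w],(400,400*h//w),interpolation=cv2.INTER_CUBIC)
cv2.imwrite('pics/clipa.png',np.hstack([f(t,185,170,110,100),f(s,265,135,110,100)]))
E
```

```text
clock: 19.42
eef_pos: [0.5623, 0.2371, 0.0558]
tool_rot: [-0.047, 0.999, -0.001, -0.001]
ft_force: [1.2, -0.9, 0.3]
grip_width: 0.0005
clk 19.425 at [0.5623 0.2371 0.0558] F [ 1.2124 -0.941   0.3162] w 0.0005 j6 0.306
shift now-frame [ 0.0005  0.0012 -0.0042] goal-frame [ 0.0005  0.0012 -0.0042] turn [-0.1223 -0.0821 -0.0503]
clock: 19.92
eef_pos: [0.5619, 0.2389, 0.1677]
tool_rot: [-0.046, 0.999, -0.002, -0.002]
ft_force: [0.0, -0.1, -0.6]
grip_width: -0.0005
clk 19.925 at [0.5619 0.2389 0.1677] F [ 0.0103 -0.0665 -0.6242] w -0.0005 j6 0.31
shift now-frame [ 0.12   -0.1887  0.0088] goal-frame [ 0.1203 -0.1886  0.0077] turn [-0.1886 -0.2183 -0.0745]
```

View pics/clipa.png

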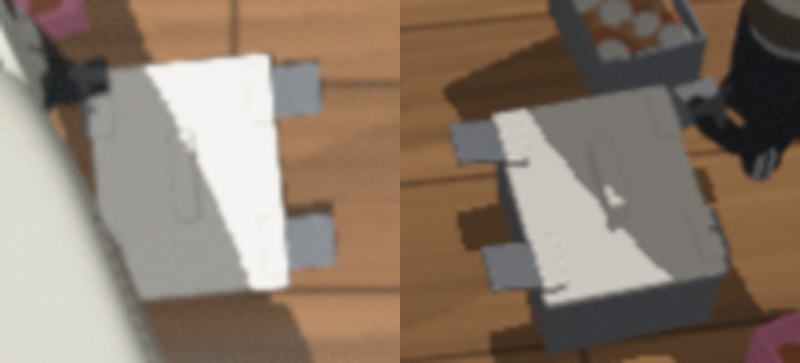

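Clip_a (scene view, near right) is shut, and the other three are still open. Next is the diagonal one, clip_c.

```bash
python3 -m jog '[[[0.03,-0.047,0,0,0,0],[0.03,-0.047,0,0,0,0],[0.03,-0.047,0,0,0,0],[0.03,-0.047,0,0,0,0],[0,0,0,0,0,0]]]'; python3 goal.py .4599 .0398 .115 185.4
```

```text
clock: 20.65
eef_pos: [0.4485, 0.0335, 0.156]
tool_rot: [-0.047, 0.999, -0.005, -0.014]
ft_force: [0.1, 0.4, -0.3]
grip_width: 0.0001
clk 20.65 at [0.4485 0.0335 0.156 ] F [ 0.1289  0.4317 -0.3304] w 0.0001 j6 -0.014
shift now-frame [-0.0132  0.0055  0.0406] goal-frame [-0.012   0.0052  0.041 ] turn [-0.4837 -1.6642  0.0295]
```

```bash
python3 -m jog '[[[-0.012,0.0055,0.02,-0.5,-1.6,0],[0,0,0.02,0,0,0],[0,0,0,0,0,0]]]'; python3 goal.py .4599 .0398 .115 185.4
```

```text
clock: 21.02
eef_pos: [0.4584, 0.0407, 0.1119]
tool_rot: [-0.047, 0.999, 0.001, -0.002]
ft_force: [-0.1, 0.7, 0.5]
grip_width: 0.0003
clk 21.025 at [0.4584 0.0407 0.1119] F [-0.0765  0.6942  0.4938] w 0.0003 j6 -0.007
shift now-frame [-0.0014 -0.001  -0.0031] goal-frame [-0.0015 -0.001  -0.0031] turn [ 0.095  -0.2533 -0.0154]
```

```bash
python3 -m jog '[[[-0.001,-0.001,0.01,0,-0.2,0],[0,0,0.01,0,0,0],[0,0,0.01,0,0,0],[0,0,0.01,0,0,0],[0,0,0,0,0,0]]]'; python3 goal.py .4599 .0398 .058 185.4
```

```text
clock: 21.65
eef_pos: [0.4619, 0.0396, 0.0718]
tool_rot: [-0.047, 0.999, -0.001, 0.002]
ft_force: [0.0, -0.3, 0.6]
grip_width: 0.0001
clk 21.65 at [0.4619 0.0396 0.0718] F [ 0.023  -0.3232  0.646 ] w 0.0001 j6 -0.008
shift now-frame [0.002  0.0004 0.0138] goal-frame [0.002  0.0004 0.0138] turn [-0.1045  0.1816  0.0409]
```

```bash
python3 -m jog '[[[0.002,0.0005,0.01,0,0.2,0],[0,0,0.005,0,0,0],[0,0,0,0,0,0]]]'; python3 goal.py .4599 .0398 .058 185.4;  python3 -m jog '[[[0,-0.002,-0.02,0,0,0],[0,0,-0.04,0,0,0],[0,0,-0.05,0,0,0],[0,0,0,0,0,0]]]';python3 goal.py .5794 .0511 .16 185.4
```

```text
clock: 22.02
eef_pos: [0.4593, 0.0404, 0.0554]
tool_rot: [-0.048, 0.999, -0.0, -0.001]
ft_force: [0.9, -0.2, -0.3]
grip_width: 0.0002
clk 22.025 at [0.4593 0.0404 0.0554] F [ 0.8667 -0.1515 -0.3485] w 0.0002 j6 -0.007
shift now-frame [-0.0005 -0.0007 -0.0026] goal-frame [-0.0005 -0.0007 -0.0026] turn [-0.0429 -0.0915  0.0696]
clock: 22.52
eef_pos: [0.4591, 0.0388, 0.1678]
tool_rot: [-0.048, 0.999, -0.0, -0.002]
ft_force: [0.0, 0.4, -0.5]
grip_width: 0.0001
clk 22.525 at [0.4591 0.0388 0.1678] F [ 0.0372  0.4228 -0.5077] w 0.0001 j6 -0.012
shift now-frame [-0.121   0.0007  0.0073] goal-frame [-0.1209  0.0009  0.0078] turn [ 0.0045 -0.2331  0.0889]
```

I'll check every clip's state by colour: an open flap shows grey where otherwise there is wood.

```bash
cat > clips.py <<'E'
from h import *
x,y,w=.5108,.139,np.radians(5.4);M=np.array([[np.cos(w),-np.sin(w)],[np.sin(w),np.cos(w)]])
for n in ('top','scene'):
    c=cam(n);hs=cv2.cvtColor(c['img'],cv2.COLOR_BGR2HSV)
    for k,s in dict(a=(1,1),b=(1,-1),c=(-1,-1),d=(-1,1)).items():
        q=M@(np.array(s)*[.060,.098])+[x,y];u=proj(c,[*q,.097])[0].round().astype(int)
        print(n,k,u,'sat',np.median(hs[u[1]-2:u[1]+3,u[0]-2:u[0]+3,1]),'val',np.median(hs[u[1]-2:u[1]+3,u[0]-2:u[0]+3,2]))
E
python3 clips.py
```

```text
top a [200 201] sat 115.0 val 159.0
top b [268 194] sat 15.0 val 85.0
top c [272 236] sat 14.0 val 216.0
top d [203 242] sat 16.0 val 157.0
scene a [360 196] sat 133.0 val 137.0
scene b [293 209] sat 16.0 val 63.0
scene c [283 175] sat 135.0 val 83.0
scene d [348 163] sat 13.0 val 118.0
```

In the scene view a and c are shut (wood shows) and b and d are open. Next is clip_b.

```bash
python3 -m jog '[[[-0.045,0,0,0,-0.2,0],[-0.045,0,0,0,0,0],[-0.031,0,0,0,0,0],[0,0,0,0,0,0]]]'; python3 goal.py .5794 .0511 .115 185.4
```

```text
clock: 23.12
eef_pos: [0.5738, 0.0501, 0.154]
tool_rot: [-0.048, 0.999, -0.0, -0.012]
ft_force: [-0.2, 0.4, -0.2]
grip_width: -0.0001
clk 23.125 at [0.5738 0.0501 0.154 ] F [-0.1973  0.3672 -0.2432] w -0.0001 j6 -0.009
shift now-frame [-0.0066  0.0004  0.0389] goal-frame [-0.0057  0.0005  0.039 ] turn [ 0.0312 -1.3345  0.098 ]
```

```bash
python3 -m jog '[[[-0.006,0.0004,0.02,0,-1.3,0],[0,0,0.02,0,0,0],[0,0,0,0,0,0]]]'; python3 goal.py .5794 .0511 .115 185.4
```

```text
clock: 23.5
eef_pos: [0.574, 0.0507, 0.1079]
tool_rot: [-0.048, 0.999, 0.0, -0.006]
ft_force: [-1.6, -0.1, -0.0]
grip_width: -0.0
clk 23.5 at [0.574  0.0507 0.1079] F [-1.5739 -0.1459 -0.0351] w -0.0 j6 -0.008
shift now-frame [-0.0053 -0.0001 -0.0071] goal-frame [-0.0054 -0.0001 -0.0071] turn [ 0.0465 -0.636   0.1024]
```

```bash
python3 -m jog '[[[-0.005,0,0.005,0,-0.6,0],[0,0,0.01,0,0,0],[0,0,0.01,0,0,0],[0,0,0.01,0,0,0],[0,0,0,0,0,0]]]'; python3 goal.py .5794 .0511 .058 185.4
```

```text
clock: 24.12
eef_pos: [0.5811, 0.05, 0.0758]
tool_rot: [-0.047, 0.999, -0.001, 0.004]
ft_force: [-0.4, -0.4, 0.7]
grip_width: 0.0002
clk 24.125 at [0.5811 0.05   0.0758] F [-0.383  -0.353   0.6591] w 0.0002 j6 -0.008
shift now-frame [0.0017 0.0013 0.0178] goal-frame [0.0016 0.0013 0.0178] turn [-0.0901  0.4117  0.0384]
```

```bash
python3 -m jog '[[[0.0015,0.0013,0.01,0,0.4,0],[0,0,0.009,0,0,0],[0,0,0,0,0,0]]]'; python3 goal.py .5794 .0511 .058 185.4;  python3 -m jog '[[[0,-0.002,-0.02,0,0,0],[0,0,-0.04,0,0,0],[0,0,-0.05,0,0,0],[0,0,0,0,0,0]]]';python3 clips.py | grep scene; python3 goal.py .4422 .2269 .165 185.4
```

```text
clock: 24.5
eef_pos: [0.5795, 0.0515, 0.0553]
tool_rot: [-0.048, 0.999, -0.001, -0.0]
ft_force: [-0.8, 1.0, 0.3]
grip_width: -0.0005
clk 24.5 at [0.5795 0.0515 0.0553] F [-0.8316  0.9888  0.3291] w -0.0005 j6 -0.006
shift now-frame [ 0.0001 -0.0004 -0.0027] goal-frame [ 0.0001 -0.0004 -0.0027] turn [-0.0606 -0.0189  0.0517]
clock: 25.0
eef_pos: [0.5783, 0.0502, 0.166]
tool_rot: [-0.048, 0.999, -0.0, -0.003]
ft_force: [-0.3, 0.5, 0.2]
grip_width: -0.0001
scene a [360 196] sat 133.0 val 137.0
scene b [293 209] sat 137.0 val 69.0
scene c [283 175] sat 29.0 val 25.0
scene d [348 163] sat 13.0 val 118.0
clk 25.1 at [0.5754 0.0499 0.1616] F [-0.5404  0.4615  0.1156] w -0.0001 j6 -0.009
shift now-frame [ 0.1157  0.189  -0.0017] goal-frame [ 0.116   0.1888 -0.0034] turn [ 0.011  -0.8087  0.0937]
```

Clip_b is shut (the c reading is the dark gripper in front of it). Last is clip_d.

```bash
python3 -m jog '[[[0.029,0.047,-0.005,0,-0.8,0],[0.029,0.047,-0.005,0,0,0],[0.029,0.047,-0.003,0,0,0],[0.028,0.047,0,0,0,0],[0,0,0,0,0,0]]]'; python3 goal.py .4422 .2269 .115 185.4
```

```text
clock: 25.72
eef_pos: [0.4347, 0.2286, 0.1659]
tool_rot: [-0.047, 0.999, -0.002, -0.008]
ft_force: [0.5, 0.3, 0.2]
grip_width: -0.0
clk 25.725 at [0.4347 0.2286 0.1659] F [0.4699 0.2901 0.154 ] w -0.0 j6 0.389
shift now-frame [-0.0082 -0.0023  0.0508] goal-frame [-0.0074 -0.0024  0.0509] turn [-0.1592 -0.9206 -0.0499]
```

```bash
python3 -m jog '[[[-0.008,-0.002,0.025,-0.2,-0.9,0],[0,0,0.022,0,0,0],[0,0,0,0,0,0]]]'; python3 goal.py .4422 .2269 .115 185.4
```

```text
clock: 26.1
eef_pos: [0.4408, 0.2254, 0.1141]
tool_rot: [-0.047, 0.999, -0.001, -0.003]
ft_force: [0.1, -0.1, -0.2]
grip_width: -0.0
clk 26.1 at [0.4408 0.2254 0.1141] F [ 0.0822 -0.0696 -0.2488] w -0.0 j6 0.379
shift now-frame [-0.0016  0.0014 -0.001 ] goal-frame [-0.0016  0.0014 -0.0009] turn [-0.1559 -0.3254  0.0009]
```

```bash
python3 -m jog '[[[-0.0015,0.0014,0.01,-0.1,-0.3,0],[0,0,0.01,0,0,0],[0,0,0.01,0,0,0],[0,0,0.01,0,0,0],[0,0,0,0,0,0]]]'; python3 goal.py .4422 .2269 .058 185.4
```

```text
clock: 26.72
eef_pos: [0.445, 0.2284, 0.0752]
tool_rot: [-0.046, 0.999, 0.002, 0.002]
ft_force: [-0.6, -0.1, -0.5]
grip_width: -0.0001
clk 26.725 at [0.445  0.2284 0.0752] F [-0.5765 -0.1339 -0.517 ] w -0.0001 j6 0.38
shift now-frame [ 0.003  -0.0013  0.0172] goal-frame [ 0.0029 -0.0012  0.0172] turn [ 0.2617  0.2819 -0.0801]
```

```bash
python3 -m jog '[[[0.003,-0.0013,0.01,0.2,0.3,0],[0,0,0.009,0,0,0],[0,0,0,0,0,0]]]'; python3 goal.py .4422 .2269 .058 185.4;  python3 -m jog '[[[0,0.003,-0.02,0,0,0],[0,0,-0.04,0,0,0],[0,0,-0.05,0,0,0],[0,0,-0.05,0,0,0],[0.05,0,-0.02,0,0,0],[0.05,0,0,0,0,0],[0,0,0,0,0,0]]]'; python3 clips.py
python3 - <<'E'
from h import *
t=cam('top');s=cam('scene')
f=lambda c,x,y,w,h:cv2.resize(c['img'][y:y+h,x:x+w],(400,400*h//w),interpolation=cv2.INTER_CUBIC)
cv2.imwrite('pics/end.png',np.hstack([cv2.resize(t['img'],(400,300)),f(s,265,135,120,90)]))
E
```

```text
clock: 27.1
eef_pos: [0.4426, 0.2266, 0.0553]
tool_rot: [-0.046, 0.999, 0.0, 0.0]
ft_force: [0.2, 0.2, 2.5]
grip_width: 0.0001
clk 27.1 at [0.4426 0.2266 0.0553] F [0.2493 0.2378 2.4514] w 0.0001 j6 0.381
shift now-frame [ 0.0003  0.0003 -0.0027] goal-frame [ 0.0003  0.0003 -0.0027] turn [ 0.0242  0.0379 -0.0987]
clock: 27.98
eef_pos: [0.3388, 0.2182, 0.2372]
tool_rot: [-0.045, 0.999, -0.002, -0.004]
ft_force: [1.1, -0.1, -0.1]
grip_width: 0.0002
top a [200 201] sat 115.0 val 164.0
top b [268 194] sat 115.0 val 141.0
top c [272 236] sat 115.0 val 169.0
top d [203 242] sat 106.0 val 102.0
scene a [360 196] sat 133.0 val 135.0
scene b [293 209] sat 134.0 val 123.0
scene c [283 175] sat 131.0 val 147.0
scene d [348 163] sat 134.0 val 131.0
```

View pics/end.png

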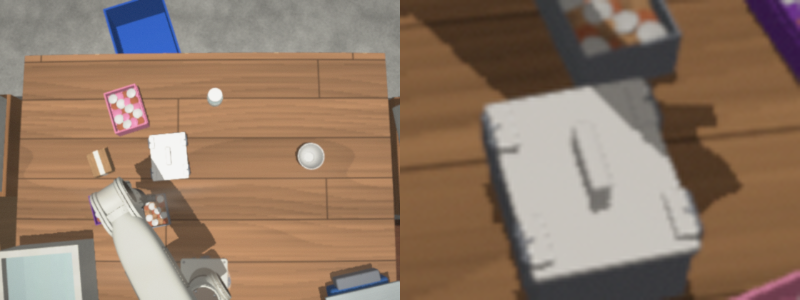

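The lid sits square with all four clips folded down, and the jar, carton and bowl are where they were. Handing in.

```bash
python3 -c "
from workcell import bot
bot.job_done()"
```

```text
the job is handed in; nothing more can be done
```

The lid is on the larger grey tub, fully down and square, with all four clips shut. I snapped them in the order a, c (diagonal), b, d and handed the job in at about 28 s with the arm clear.

**Last checks:**
- **Seating:** the lid stopped firmly at a TCP height of 0.0945 m, which is the fully seated height. The push peaked at about 34 N at the wrist.
- **Clips:** after each clip I checked the scene camera and only the clips pressed so far were shut. At the end, both the top and scene cameras show all four shut.
- **Bystanders:** in the final top view the jar, carton and bowl stand where they were. I checked this by eye only, not by measurement.

**What disagreed:** the tub's position differed by 1–3 mm between views, and the rim corners read from the wrist camera gave the tub about 4 mm too small. The lid still went in without force. I viewed 12 pictures, two over the budget of 10.

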